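# Shelve fresh prints by height

### The job

Two fresh prints, a tall vase and a short bowl, are still stuck to their black build plates. Lift each plate by its red grip and shelve it in the rack bay that suits its height: the tall vase in the bay with the high headroom, the short bowl in the bay with the low headroom. Each black square must end lying flat on the bay's deck, about centred under the clear roof and squared up with the bay, red grip out in front; never tip a plate over.

Things in the scene. Friction and masses are not known exactly. Their poses are not given: they have to be found in the camera images.
- tall_grip (a point): Centre of the red grip (14 mm in x, 44 in y, 50 tall) on the tall print's plate, 29 mm above its underside; hold firmly (50 N+) across the 14 mm. Black square 100x100x4 mm, centred 140 mm from here along +x, bears a white vase 68 mm wide, top 126 mm above the underside. A 36 mm wide tongue joins them and ends 15 mm behind this point. z up. 160 g, most under the print.
- short_grip (a point): Centre of the red grip of the short print's plate: plate, tongue, grip and axes just like the tall one's, about 140 g, but its print is a white bowl-shaped piece about 74 mm wide whose top is only 44 mm above the plate's underside. (A third such plate, empty, also lies about; it is not part of the job.)
- hightier_deck (a point): Centre of the deck's top face, high-headroom bay (fixed). Deck 140 (x) x 156 (y) mm, 20 mm above the table. Clear roof 110 mm deep (x), centred over it, underside 160 mm above the deck, outer top 196 mm above the table. Posts at the sides leave 140 mm free width; front and back open. x axis: into the bay (open front faces -x, towards the robot); z up.
- lowtier_deck (a point): Centre of the deck's top face, low-headroom bay (fixed, on a grey plinth, beside the other bay; which one stands left varies). Same deck, roof and posts sizes and axes, but the deck's top face is 100 mm above the table and the roof's underside only 80 mm above the deck.
Things that resemble listed ones, but are neither listed nor needed, are in the scene too. Leave any orange or turquoise look-alike of the part that bears hightier_deck alone.

How it is judged:
By the outcome, as a careful person would: the job done as asked, in the order asked, and still so for the second after the job is handed in, with the robot touching nothing.
It also fails if it takes over 58 s, if anything falls off the work surface, if the arm or the gripper's body presses on something with over 40 N, if the wrist force passes 120 N, or if a joint passes its speed limit or range.

### The arm

A 6-joint arm with a two-finger parallel gripper is mounted at the origin on the work surface. World frame = base frame: x ahead of the robot, y to its left, z up, the work surface at z = 0. Lengths are in m, angles in rad, forces in N, time in s.
With the tool pointing down it reaches from about 0.275 to 0.825 m from the base axis. Payload 4.9 kg.
Tool frame: the origin (TCP) lies at the very end of the fingers, on their centre line; the grasp point (between the pads) lies 19 mm behind it (robot.hold_point_z is the distance from the TCP to the grasp point, in m); z points along the fingers, y is the direction in which the jaws open and shut (so a half turn about z gives the same grasp; the last joint's range is limited). The gripper opens to 85 mm and grips with 20 to 120 N. Pads are 22 mm wide; open, the fingers measure 114 mm over their backs; the gripper's body (76 mm by 85 mm) begins 54 mm behind the grasp point. The pads swing forward as they close: fully open they stand 13 mm farther back than shut.
Start: joints at [1.125, 0.326, -0.193, 1.052, 0, 1.437], TCP at [0.169, 0.524, 0.231] pointing down, gripper open.
Joint ranges: [-2.65, 2.65], [-0.97, 1.79], [-1.3, 1.35], [-1.93, 2.1], [-1.47, 1.37], [-3.14, 3.14]. Speed limits (rad/s): [2.57, 2.57, 3.14, 3.14, 3.14, 3.14].

### API

Orientations are given as a unit quaternion [x, y, z, w].
In Python, from workcell import robot gives the robot as it stands. The module is installed in compiled form; this text tells all that it offers.
- The arm moves only by the tool drive_tool, never from a script. Its argument "deltas" is a list of rows, each an object of numbers: "fingers": the finger opening in mm, from 0 to 85.4; "x", "y", "z": the shift along the tool's x, y, z in mm; "roll": the turn about the tool's z in rad. A call has 1 to 12 rows; each row shifts and turns the pose as measured when the row begins, along the tool's axes as they then stand; what a row does not reach is not made up. A row lasts 1/10 s, in which the tool goes at most 50 mm and 8.59 degrees, less where a joint would pass 70% of its speed; a pose out of reach is approached as far as the arm can. A call is refused whole if a number of a shift passes 50 or a number of a turn 0.15, either way. A call with a gripper value outside its range is refused whole. The fingers move at their own pace and stop on an object; the grip force is fixed at half the most. Time passes only in rows, so rows that do not move let the fingers close. It gives the time, the measured TCP pose, the force and the opening at its end, in the units of the state.
- robot.read_state(): the state, without advancing time (a new reading comes with each control period).
- robot.grab_frame(name): name is "scene" or "side" or "wrist"; returns a dict with "image" (384x512x3 uint8, blue, green, red), "K" (3x3 intrinsics, pixels), "R" (3x3) and "t" (3): a world point X has camera coordinates R X + t; the wrist camera has in their place "tool_from_camera" (4x4, takes a point from camera to tool coordinates, whose origin is the TCP and whose axes are the flange's). Camera axes: x right, y down, z forward; pixel columns grow to the right and rows downward; lengths in m; the calibration is good to about 2 mm. A picture is of the moment at which its call begins: read the wrist's pose just before it. There is no depth.
- robot.sign_off(): hands the job in, once; it reports no verdict.
The state is a dict: "time_s": time; "joints": joint angles; "dq": joint speeds; "effort": joint torques, N m; "position": TCP position; "eef_rot": TCP orientation; "wrist_force": force on the tool from outside, world axes, zero at the start; "torque": the same for the moment, N m; "opening": opening from 0.0 (shut) to 1.0 (fully open).
Only numpy, scipy, OpenCV 4.12 (cv2) and the standard library are available. Lean on these libraries where they do the work, as an engineer would, in place of code of your own. Each camera call takes 0.05 s, during which the arm holds its last target.

## Working session

There is one attempt and no reset: what is moved stays moved. The work goes in short steps, Python scripts to look and compute and a tool call to move; the robot and the scene stay as the last step left them, time stands still between calls to the robot, and variables do not carry over. Pictures are saved under pics/ and viewed, and the job is handed in when it is done.

Besides the shell and the picture viewer there is one more tool, called after "Emit:" in YAML: its name, and indented under it one key for each argument. drive_tool: Moves the arm, as the interface text tells. Its arguments: {"type":"object","properties":{"deltas":{"type":"array"}},"required":["deltas"]}

```bash
mkdir -p pics; ls; cat > h.py <<'E'
import numpy as np, cv2
from workcell import robot
from scipy.spatial.transform import Rotation as Rn
def ray(f,u,v,st=None):
    d=np.linalg.inv(f['K'])@np.array([u,v,1.])
    if 'R' in f:
        R=np.array(f['R']);t=np.array(f['t']); return -R.T@t, R.T@d
    T=np.array(f['tool_from_camera']); Rt=Rn.from_quat(st['eef_rot']).as_matrix()
    return Rt@T[:3,3]+np.array(st['position']), Rt@T[:3,:3]@d
def onz(f,u,v,z,st=None):
    o,d=ray(f,u,v,st); return o+d*(z-o[2])/d[2]
def proj(f,X):
    c=np.array(f['R'])@np.array(X)+np.array(f['t']); p=f['K']@c; return p[:2]/p[2]
E
python3 - <<'E'
from h import *
st=robot.read_state();print(st)
for n in ['scene','side','wrist']:
    f=robot.grab_frame(n);cv2.imwrite(f'pics/{n}0.png',f['image'])
    import pickle;pickle.dump(f,open(f'{n}0.pkl','wb'))
    print(n,ray(f,256,192,st), f['K'][0][0])
E
```

```text
pics
{'time_s': 0.0, 'joints': array([ 1.12479842e+00,  3.26935446e-01, -1.93605096e-01,  1.05199560e+00,
       -4.32269440e-05,  1.43659786e+00]), 'dq': array([ 0.00245776,  0.00139001,  0.00053714, -0.00087821, -0.00197672,
        0.00175321]), 'effort': array([-1.30585620e-03, -4.43402445e+01,  2.62441313e+01,  1.55927410e-02,
       -6.55600093e-05,  1.47965198e-05]), 'position': array([0.16846742, 0.52294085, 0.23049838]), 'eef_rot': array([ 1.55268894e-01,  9.87871861e-01, -8.39740211e-04, -2.28123066e-04]), 'wrist_force': array([-0.0462546 , -1.81947505, -0.24587669]), 'torque': array([-0.02659484, -0.06644882,  0.02957166]), 'opening': 0.9977297308389745}
scene (array([1.16622209, 0.26917867, 0.92311939]), array([-0.58447928, -0.24497124, -0.77357705])) 431.0012186515828
side (array([ 0.97969599, -0.56168019,  0.98202777]), array([-0.35925818,  0.501313  , -0.78762476])) 448.6363860541857
wrist (array([0.09892223, 0.54536165, 0.37291203]), array([ 0.27059325, -0.07324985, -0.96007903])) 289.7874722147434
```

View pics/scene0.png

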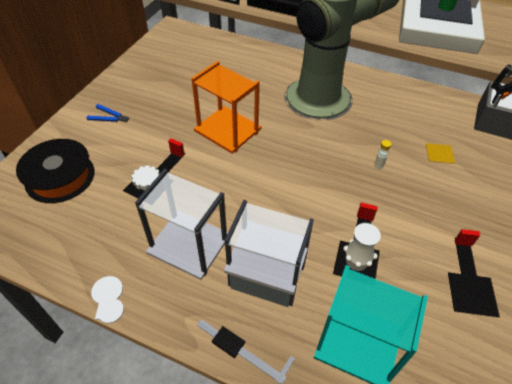

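View pics/side0.png

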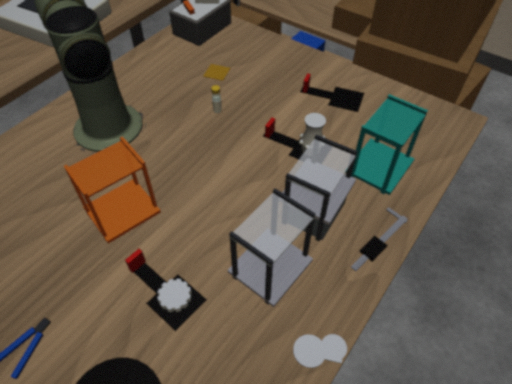

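View pics/wrist0.png

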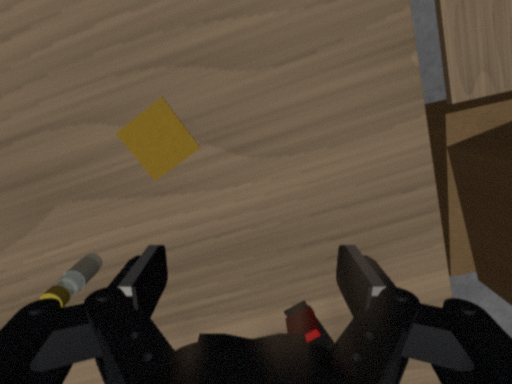

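The scene view shows:
- The tall vase plate, with its red grip at (367,212).
- The bowl plate at far left, with its grip at (176,148).
- The empty plate at right, with its grip at (467,238).
- The white high bay around (185,225).
- The low bay on its plinth around (268,250).

The orange and turquoise racks are decoys. Next I'll measure.

```bash
python3 - <<'E'
from h import *
import pickle
for n,crops in [('scene',[(120,160,320,310),(310,190,410,290),(115,130,195,210)]),('side',[(215,130,365,310),(255,100,335,165),(120,240,215,335)])]:
    f=pickle.load(open(n+'0.pkl','rb'));im=f['image']
    hsv=cv2.cvtColor(im,cv2.COLOR_BGR2HSV)
    m=(((hsv[...,0]<6)|(hsv[...,0]>173))&(hsv[...,1]>170)&(hsv[...,2]>60)).astype(np.uint8)
    k,l,s,c=cv2.connectedComponentsWithStats(m)
    for i in range(1,k):
        if s[i,4]>30: print(n,s[i],c[i],onz(f,*c[i],0.029).round(3))
    for j,(a,b,c2,d) in enumerate(crops):
        z=min(800/(c2-a),600/(d-b)); z=int(z)
        cv2.imwrite(f'pics/{n}_c{j}.png',cv2.resize(im[b:d,a:c2],None,fx=z,fy=z,interpolation=cv2.INTER_CUBIC)); print(n,j,a,b,z)
E
```

```text
scene [169 139  15  18 190] [175.78947368 147.33684211] [ 0.433 -0.295  0.029]
scene [357 203  21  18 257] [366.60700389 211.26848249] [0.431 0.274 0.029]
scene [455 229  25  17 298] [466.90939597 237.12416107] [0.407 0.522 0.029]
scene 0 120 160 4
scene 1 310 190 6
scene 2 115 130 7
side [304  74   6  12  47] [306.4893617   78.93617021] [0.398 0.538 0.029]
side [266 118   9  14  60] [269.7        123.16666667] [0.421 0.287 0.029]
side [126 249  16  16 112] [133.375      256.36607143] [ 0.421 -0.291  0.029]
side 0 215 130 3
side 1 255 100 9
side 2 120 240 6
```

View pics/scene_c0.png

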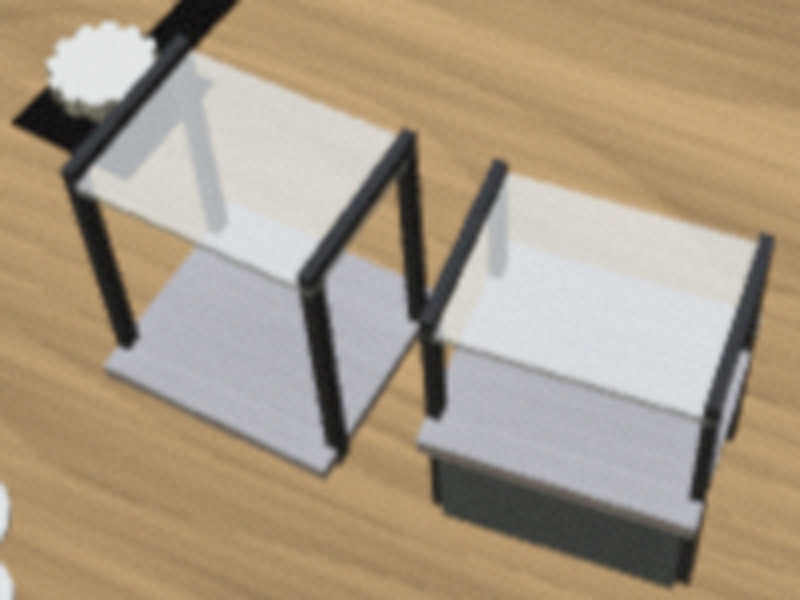

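View pics/side_c0.png

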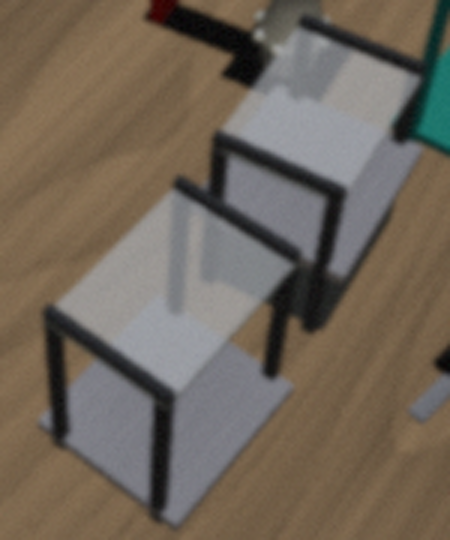

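View pics/scene_c1.png

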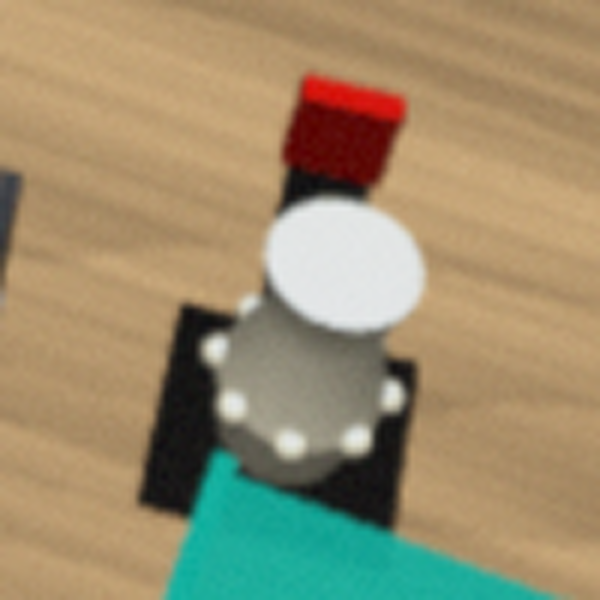

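View pics/side_c1.png

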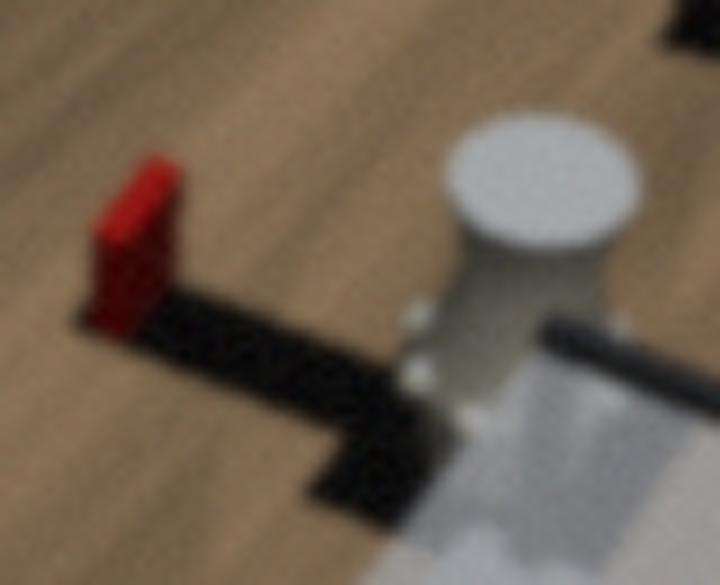

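View pics/scene_c2.png

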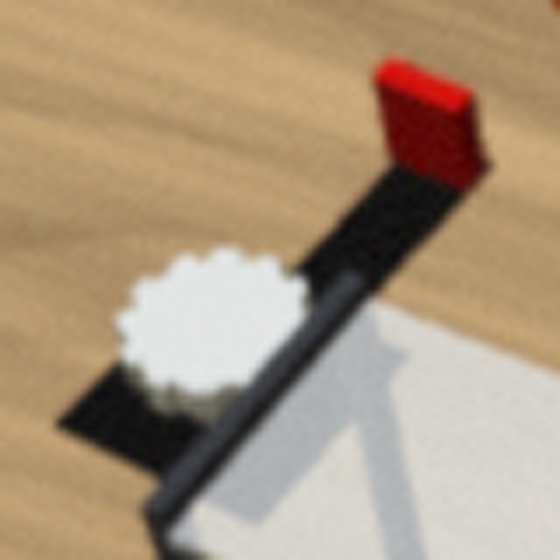

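View pics/side_c2.png

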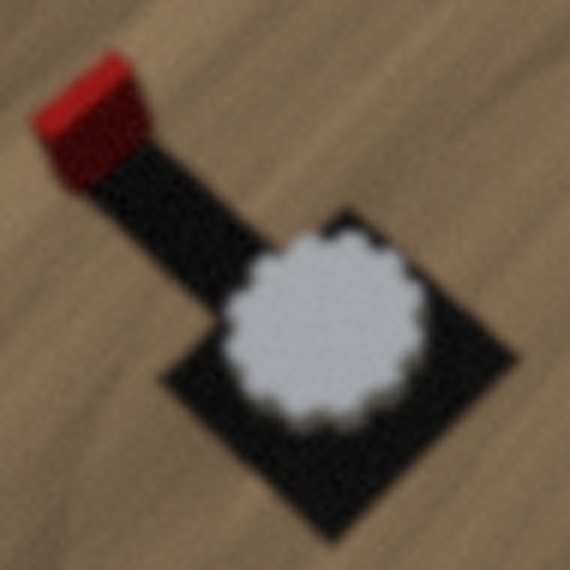

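```bash
cat > m.py <<'E'
from h import *
import pickle
F={n:pickle.load(open(n+'0.pkl','rb')) for n in('scene','side')}
C={'scene':[(120,160,4),(310,190,6),(115,130,7)],'side':[(215,130,3),(255,100,9),(120,240,6)]}
def P(n,j,z,*pts):
    a,b,s=C[n][j]
    return np.array([onz(F[n],a+(x+.5)/s-.5,b+(y+.5)/s-.5,z) for x,y in pts])
def show(t,A):
    print(t,A[:,:2].round(4).tolist(),'mean',A[:,:2].mean(0).round(4))
    for i in range(len(A)-1):
        d=A[i+1]-A[i];print('   len',np.linalg.norm(d).round(4),'ang',np.degrees(np.arctan2(d[1],d[0])).round(1))
E
python3 - <<'E'
from m import *
show('hi deck scene BL,BR,FR',P('scene',0,.02,(108,365),(328,472),(420,322)))
show('hi deck side F-,B-,B+',P('side',0,.02,(40,422),(175,526),(293,383)))
show('hi roof scene',P('scene',0,.196,(187,40),(70,175),(308,283),(410,135)))
show('hi roof side',P('side',0,.196,(47,312),(168,398),(298,258),(180,182)))
show('lo deck scene',P('scene',0,.10,(420,441),(700,527)))
show('lo deck side',P('side',0,.10,(328,275),(422,150)))
show('lo roof scene',P('scene',0,.196,(500,163),(430,330),(712,417),(768,238)))
show('lo roof side',P('side',0,.196,(217,137),(340,192),(420,72),(305,20)))
show('tall grip top sc',P('scene',1,.054,(305,82),(404,108)));show('tall grip top side',P('side',1,.054,(103,233),(173,165)))
show('tall sq sc',P('scene',1,.004,(140,503),(182,308),(415,362),(392,528)))
show('bowl grip sc',P('scene',2,.054,(382,66),(472,100)));show('bowl grip side',P('side',2,.054,(41,127),(122,62)))
show('bowl sq side',P('side',2,.004,(347,207),(518,357),(332,545),(162,378)))
show('vase top sc',P('scene',1,.126,(345,264)));show('vase side',P('side',1,.126,(543,180)))
E
```

```text
hi deck scene BL,BR,FR [[0.7623, -0.1842], [0.7714, -0.0285], [0.657, -0.0256]] mean [ 0.7302 -0.0794]
   len 0.156 ang 86.7
   len 0.1144 ang 178.6
hi deck side F-,B-,B+ [[0.6265, -0.1813], [0.7628, -0.1896], [0.7702, -0.0318]] mean [ 0.7198 -0.1342]
   len 0.1365 ang -3.5
   len 0.1579 ang 87.3
hi roof scene [[0.6407, -0.1729], [0.7497, -0.1786], [0.7586, -0.0303], [0.6508, -0.0266]] mean [ 0.6999 -0.1021]
   len 0.1091 ang -3.0
   len 0.1486 ang 86.6
   len 0.1079 ang 178.0
hi roof side [[0.6427, -0.1815], [0.7482, -0.1871], [0.7585, -0.0402], [0.652, -0.033]] mean [ 0.7003 -0.1104]
   len 0.1057 ang -3.0
   len 0.1472 ang 86.0
   len 0.1068 ang 176.1
lo deck scene [[0.7699, 0.0341], [0.7554, 0.1889]] mean [0.7626 0.1115]
   len 0.1555 ang 95.3
lo deck side [[0.759, 0.0234], [0.7579, 0.1813]] mean [0.7585 0.1024]
   len 0.1579 ang 90.4
lo roof scene [[0.6482, 0.026], [0.7584, 0.0384], [0.7471, 0.1834], [0.6358, 0.1735]] mean [0.6974 0.1053]
   len 0.111 ang 6.4
   len 0.1454 ang 94.5
   len 0.1117 ang -174.9
lo roof side [[0.65, 0.0198], [0.7525, 0.0289], [0.7426, 0.1711], [0.6388
[... 255 characters left out ...]
 mean [0.4325 0.2708]
   len 0.0408 ang 89.9
tall sq sc [[0.6262, 0.2468], [0.5306, 0.2357], [0.5163, 0.3318], [0.5959, 0.3415]] mean [0.5672 0.2889]
   len 0.0963 ang -173.3
   len 0.0972 ang 98.4
   len 0.0802 ang 6.9
bowl grip sc [[0.4319, -0.3144], [0.4339, -0.2707]] mean [ 0.4329 -0.2926]
   len 0.0438 ang 87.4
bowl grip side [[0.4314, -0.3165], [0.436, -0.2768]] mean [ 0.4337 -0.2966]
   len 0.0399 ang 83.4
bowl sq side [[0.5283, -0.2555], [0.6254, -0.264], [0.6177, -0.3619], [0.5202, -0.3523]] mean [ 0.5729 -0.3084]
   len 0.0974 ang -5.0
   len 0.0982 ang -94.5
   len 0.098 ang 174.4
vase top sc [[0.5714, 0.2898]] mean [0.5714 0.2898]
vase side [[0.5711, 0.2865]] mean [0.5711 0.2865]
```

```bash
cat >> h.py <<'E'
def go(tx,ty,tz,yaw):
    st=robot.read_state();R=Rn.from_quat(st['eef_rot']).as_matrix();y=R[:,1]
    d=R.T@(np.array([tx,ty,tz])-np.array(st['position']))
    cy=np.degrees(np.arctan2(y[1],y[0]))
    print('t',round(st['time_s'],2),'pos',np.round(st['position'],4),'yaw',cy.round(2),'tilt',np.degrees(np.arccos(-R[2,2])).round(2),'open',round(st['opening']*85.4,1),'F',np.round(st['wrist_force'],1),'M',np.round(st['torque'],2),'q',np.round(st['joints'],2))
    # displacement if roll is done first
    r=np.radians(cy-yaw); r=(r+np.pi/2)%np.pi-np.pi/2
    yv=np.radians(cy)-r; Y=np.array([np.cos(yv),np.sin(yv)]);X=np.array([-Y[1],Y[0]])
    w=np.array([tx,ty])-np.array(st['position'])[:2]
    print('tool d now mm',(d*1e3).round(1),'roll',r.round(3),'after roll',(w@X*1e3).round(1),(w@Y*1e3).round(1))
E
python3 - <<'E'
from m import *
def Q(n,z,*p): print(n,[onz(F[n],*q,z)[:2].round(3).tolist() for q in p])
Q('scene',0.196,(193,80),(217,65),(260,84),(236,103)); Q('side',.196,(66,171),(125,142),(148,165),(88,196))
Q('scene',0.196,(338,272),(425,297))
Q('side',.196,(388,98),(425,115),(360,135))
go(.432,.272,.12,6.8)
E
```

```text
scene [[0.322, -0.281], [0.231, -0.253], [0.261, -0.105], [0.362, -0.13]]
side [[0.228, -0.272], [0.27, -0.125], [0.37, -0.146], [0.327, -0.291]]
scene [[0.732, 0.259], [0.716, 0.42]]
side [[0.718, 0.403], [0.824, 0.398], [0.723, 0.235]]
t 0.15 pos [0.1685 0.5231 0.2307] yaw 72.14 tilt 0.08 open 85.3 F [-0.2  0.7 -0. ] M [ 0.   -0.03 -0.  ] q [ 1.12  0.33 -0.19  1.05  0.    1.44]
tool d now mm [-327.8 -158.   110.8] roll 1.14 after roll -280.5 231.9
```

Emit:
drive_tool:
  deltas:
    - {"roll": 0.14}
    - {"roll": 0.14}
    - {"roll": 0.14}
    - {"roll": 0.14}
    - {"roll": 0.14}
    - {"roll": 0.14}
    - {"roll": 0.14}
    - {"roll": 0.14}

```text
validation failed for argument at $.de...
```

```bash
python3 -c "
from h import *
go(.432,.272,.12,6.8)"
```

```text
t 0.15 pos [0.1685 0.5231 0.2307] yaw 72.14 tilt 0.08 open 85.3 F [-0.2  0.7 -0. ] M [ 0.   -0.03 -0.  ] q [ 1.12  0.33 -0.19  1.05  0.    1.44]
tool d now mm [-327.8 -158.   110.8] roll 1.14 after roll -280.5 231.9
```

Emit:
drive_tool:
  deltas:
    - {"fingers": 85,"x": 0,"y": 0,"z": 0,"roll": 0.14}
    - {"fingers": 85,"x": 0,"y": 0,"z": 0,"roll": 0.14}
    - {"fingers": 85,"x": 0,"y": 0,"z": 0,"roll": 0.14}
    - {"fingers": 85,"x": 0,"y": 0,"z": 0,"roll": 0.14}
    - {"fingers": 85,"x": 0,"y": 0,"z": 0,"roll": 0.14}
    - {"fingers": 85,"x": 0,"y": 0,"z": 0,"roll": 0.14}
    - {"fingers": 85,"x": 0,"y": 0,"z": 0,"roll": 0.14}
    - {"fingers": 85,"x": 0,"y": 0,"z": 0,"roll": 0.14}

```text
time_s: 0.95
position: [0.1676, 0.5211, 0.2278]
eef_rot: [0.673, 0.739, -0.004, 0.001]
wrist_force: [-0.2, -0.3, -0.2]
opening: 0.995
```

```bash
python3 -c "
from h import *
go(.432,.272,.12,6.8)"
```

```text
t 0.95 pos [0.1676 0.5211 0.2278] yaw 5.36 tilt 0.44 open 85.0 F [-0.2 -0.3 -0.2] M [ 0.04 -0.06 -0.03] q [ 1.12  0.33 -0.2   1.05 -0.    2.6 ]
tool d now mm [-272.   240.4  108.6] roll -0.025 after roll -278.6 233.1
```

Emit:
drive_tool:
  deltas:
    - {"fingers": 85,"x": -27,"y": 24,"z": 6,"roll": 0}
    - {"fingers": 85,"x": -27,"y": 24,"z": 6,"roll": 0}
    - {"fingers": 85,"x": -27,"y": 24,"z": 6,"roll": 0}
    - {"fingers": 85,"x": -27,"y": 24,"z": 6,"roll": 0}
    - {"fingers": 85,"x": -27,"y": 24,"z": 6,"roll": 0}
    - {"fingers": 85,"x": -27,"y": 24,"z": 6,"roll": 0}
    - {"fingers": 85,"x": -27,"y": 24,"z": 6,"roll": 0}
    - {"fingers": 85,"x": -27,"y": 24,"z": 6,"roll": 0}
    - {"fingers": 85,"x": -27,"y": 24,"z": 6,"roll": 0}
    - {"fingers": 85,"x": -27,"y": 24,"z": 6,"roll": -0.03}
    - {"fingers": 85,"x": 0,"y": 0,"z": 0,"roll": 0}

```text
time_s: 2.05
position: [0.4396, 0.2655, 0.1638]
eef_rot: [0.661, 0.75, -0.004, 0.001]
wrist_force: [-0.7, -0.1, -0.2]
opening: 1.0
```

```bash
python3 -c "
from h import *
go(.432,.272,.12,6.8)
st=robot.read_state();f=robot.grab_frame('wrist');cv2.imwrite('pics/w1.png',f['image'])
import pickle;pickle.dump((f,st),open('w1.pkl','wb'))"
```

```text
t 2.05 pos [0.4396 0.2655 0.1638] yaw 7.27 tilt 0.5 open 85.4 F [-0.7 -0.1 -0.2] M [ 0.02  0.   -0.03] q [ 0.4   0.32 -0.38  0.87 -0.    1.85]
tool d now mm [ 7.7 -6.5 43.8] roll 0.008 after roll 7.4 -6.8
```

View pics/w1.png

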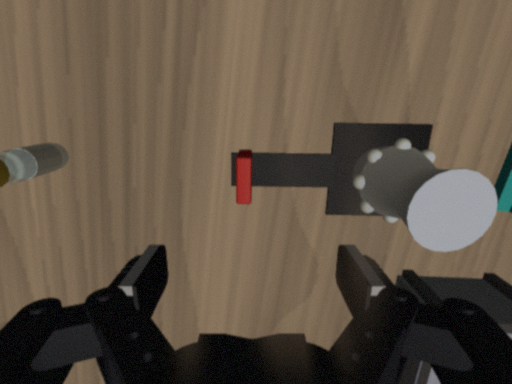

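```bash
python3 -c "
from h import *
import pickle
f,st=pickle.load(open('w1.pkl','rb'));im=f['image']
cv2.imwrite('pics/w1c.png',cv2.resize(im[110:260,220:500],None,fx=2.8,fy=2.8,interpolation=cv2.INTER_CUBIC))
print(im[145:210:3,244].tolist())
for uv,z in [((237,177),.054),((252,177),.054),((252,204),.054),((237,204),.054),((333,123),.004),((431,124),.004),((327,215),.004),((231,153),.004),((231,186),.004),((453,209),.126)]: print(uv,onz(f,*uv,z,st).round(4))
"
```

```text
[[94, 116, 136], [85, 106, 129], [4, 12, 53], [2, 2, 49], [16, 20, 91], [44, 48, 151], [42, 49, 155], [44, 50, 154], [44, 47, 153], [46, 49, 154], [43, 50, 154], [42, 48, 155], [47, 52, 156], [38, 44, 152], [42, 48, 153], [44, 49, 154], [43, 47, 153], [46, 50, 155], [47, 53, 157], [47, 50, 151], [84, 105, 127], [91, 112, 132]]
(237, 177) [0.4249 0.2765 0.054 ]
(252, 177) [0.4382 0.2782 0.054 ]
(252, 204) [0.4414 0.2529 0.054 ]
(237, 204) [0.4278 0.2511 0.054 ]
(333, 123) [0.5137 0.3321 0.004 ]
(431, 124) [0.6119 0.3436 0.004 ]
(327, 215) [0.5278 0.2336 0.004 ]
(231, 153) [0.4145 0.2888 0.004 ]
(231, 186) [0.4183 0.2532 0.004 ]
(453, 209) [0.5699 0.291  0.126 ]
```

View pics/w1c.png

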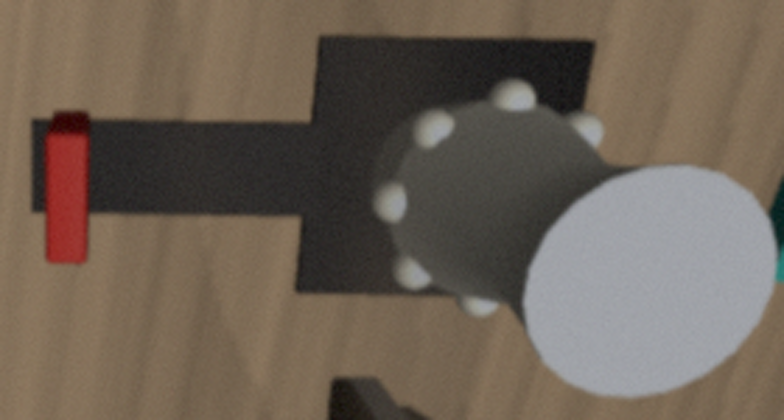

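Wrist view: the grip top is bright red at (237–251, 157–204), which puts the grip at about (0.431, 0.272). This agrees with the other two views. The plate yaw is about 6.9°. I'll descend.

Emit:
drive_tool:
  deltas:
    - {"fingers": 60,"x": 8,"y": -8,"z": 5,"roll": 0}
    - {"fingers": 60,"x": 0,"y": 0,"z": 20,"roll": 0}
    - {"fingers": 60,"x": 0,"y": 0,"z": 20,"roll": 0}
    - {"fingers": 60,"x": 0,"y": 0,"z": 20,"roll": 0}
    - {"fingers": 60,"x": 0,"y": 0,"z": 20,"roll": 0}
    - {"fingers": 60,"x": 0,"y": 0,"z": 10,"roll": 0}
    - {"fingers": 60,"x": 0,"y": 0,"z": 0,"roll": 0}

```text
time_s: 2.8
position: [0.4181, 0.2812, 0.0659]
eef_rot: [0.656, 0.755, -0.004, -0.002]
wrist_force: [-1.1, 0.3, 0.5]
opening: 0.701
```

```bash
python3 -c "
from h import *
go(.431,.272,.012,6.9)"
```

```text
t 2.8 pos [0.4181 0.2812 0.0659] yaw 7.96 tilt 0.57 open 59.9 F [-1.1  0.3  0.5] M [ 0.03  0.01 -0.03] q [ 0.45  0.43 -0.52  0.63  0.    1.88]
tool d now mm [-10.7  12.   53.8] roll 0.019 after roll -10.7 11.7
```

Emit:
drive_tool:
  deltas:
    - {"fingers": 60,"x": -10,"y": 11,"z": 0,"roll": 0.02}
    - {"fingers": 60,"x": 0,"y": 0,"z": 0,"roll": 0}

```text
time_s: 3.0
position: [0.4307, 0.2738, 0.0669]
eef_rot: [0.663, 0.748, -0.004, -0.002]
wrist_force: [0.3, 0.1, -1.1]
opening: 0.706
```

```bash
python3 -c "
from h import *
go(.431,.272,.012,6.9)"
```

```text
t 3.0 pos [0.4307 0.2738 0.0669] yaw 6.89 tilt 0.51 open 60.3 F [ 0.3  0.1 -1.1] M [ 0.01  0.04 -0.02] q [ 0.42  0.44 -0.5   0.64  0.    1.87]
tool d now mm [-1.7  0.6 54.9] roll -0.0 after roll -1.8 0.1
```

Emit:
drive_tool:
  deltas:
    - {"fingers": 60,"x": -1,"y": 0,"z": 15,"roll": 0}
    - {"fingers": 60,"x": 0,"y": 0,"z": 15,"roll": 0}
    - {"fingers": 60,"x": 0,"y": 0,"z": 15,"roll": 0}
    - {"fingers": 60,"x": 0,"y": 0,"z": 8,"roll": 0}
    - {"fingers": 60,"x": 0,"y": 0,"z": 0,"roll": 0}

```text
time_s: 3.5
position: [0.4369, 0.2739, 0.0174]
eef_rot: [0.665, 0.747, 0.001, 0.0]
wrist_force: [0.3, -0.0, -0.2]
opening: 0.701
```

```bash
python3 -c "
from h import *
go(.431,.272,.012,6.9)"
```

```text
t 3.5 pos [0.4369 0.2739 0.0174] yaw 6.66 tilt 0.13 open 59.9 F [ 0.3 -0.  -0.2] M [ 0.02  0.02 -0.03] q [ 0.42  0.51 -0.54  0.51  0.    1.87]
tool d now mm [-1.2 -6.1  5.4] roll -0.004 after roll -1.1 -6.0
```

Emit:
drive_tool:
  deltas:
    - {"fingers": 60,"x": -1,"y": -6,"z": 5,"roll": 0}
    - {"fingers": 60,"x": 0,"y": 0,"z": 0,"roll": 0}
    - {"fingers": 0,"x": 0,"y": 0,"z": 0,"roll": 0}
    - {"fingers": 0,"x": 0,"y": 0,"z": 0,"roll": 0}
    - {"fingers": 0,"x": 0,"y": 0,"z": 0,"roll": 0}
    - {"fingers": 0,"x": 0,"y": 0,"z": 0,"roll": 0}
    - {"fingers": 0,"x": 0,"y": 0,"z": 0,"roll": 0}
    - {"fingers": 0,"x": 0,"y": 0,"z": 0,"roll": 0}

```text
time_s: 4.3
position: [0.432, 0.2727, 0.0147]
eef_rot: [0.665, 0.747, 0.003, 0.001]
wrist_force: [1.5, 0.9, -0.6]
opening: 0.157
```

```bash
python3 -c "
from h import *
go(.431,.272,.012,6.9)"
```

```text
t 4.3 pos [0.432  0.2727 0.0147] yaw 6.64 tilt 0.32 open 13.4 F [ 1.5  0.9 -0.6] M [-0.02  0.16 -0.02] q [ 0.42  0.51 -0.56  0.5   0.    1.87]
tool d now mm [-0.6 -1.1  2.7] roll -0.005 after roll -0.6 -1.1
```

Emit:
drive_tool:
  deltas:
    - {"fingers": 0,"x": 0,"y": 0,"z": -8,"roll": 0}
    - {"fingers": 0,"x": 0,"y": 0,"z": -12,"roll": 0}
    - {"fingers": 0,"x": 0,"y": 0,"z": -15,"roll": 0}
    - {"fingers": 0,"x": 0,"y": -10,"z": -10,"roll": 0}
    - {"fingers": 0,"x": 0,"y": -15,"z": 0,"roll": 0}
    - {"fingers": 0,"x": 0,"y": -10,"z": 0,"roll": 0}
    - {"fingers": 0,"x": 0,"y": 0,"z": 0,"roll": 0}

```text
time_s: 5.0
position: [0.3943, 0.2681, 0.0647]
eef_rot: [0.665, 0.747, 0.003, 0.0]
wrist_force: [0.4, 0.2, -2.4]
opening: 0.159
```

```bash
python3 -c "
from h import *
go(.395,.02,.07,-3.2)
f=robot.grab_frame('side');cv2.imwrite('pics/s2.png',f['image'])"
```

```text
t 5.0 pos [0.3943 0.2681 0.0647] yaw 6.63 tilt 0.33 open 13.6 F [ 0.4  0.2 -2.4] M [-0.05  0.19 -0.04] q [ 0.44  0.38 -0.61  0.58  0.    1.9 ]
tool d now mm [-246.5  -27.9   -6.2] roll 0.172 after roll -247.7 14.6
```

View pics/s2.png

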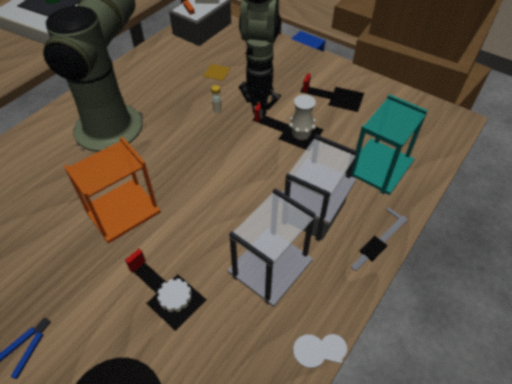

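The vase plate is lifted level, with the vase at about (303,115) in the side view. Next I'll sweep it in front of the bays.

Emit:
drive_tool:
  deltas:
    - {"fingers": 0,"x": -10,"y": 0,"z": 0,"roll": 0.05}
    - {"fingers": 0,"x": -18,"y": 0,"z": 0,"roll": 0.06}
    - {"fingers": 0,"x": -22,"y": 1,"z": 0,"roll": 0.06}
    - {"fingers": 0,"x": -25,"y": 1,"z": 0,"roll": 0}
    - {"fingers": 0,"x": -25,"y": 1,"z": 0,"roll": 0}
    - {"fingers": 0,"x": -25,"y": 1,"z": 0,"roll": 0}
    - {"fingers": 0,"x": -25,"y": 1,"z": 0,"roll": 0}
    - {"fingers": 0,"x": -25,"y": 1,"z": 0,"roll": 0}
    - {"fingers": 0,"x": -25,"y": 1,"z": 0,"roll": 0}
    - {"fingers": 0,"x": -20,"y": 1,"z": 0,"roll": 0}
    - {"fingers": 0,"x": -12,"y": 1,"z": 0,"roll": 0}
    - {"fingers": 0,"x": 0,"y": 0,"z": 0,"roll": 0}

```text
time_s: 6.25
position: [0.3984, 0.0206, 0.0635]
eef_rot: [0.738, 0.675, 0.003, 0.004]
wrist_force: [0.4, 0.2, -1.4]
opening: 0.158
```

```bash
python3 -c "
from h import *
go(.415,-.089,.05,-3.2)"
```

```text
t 6.25 pos [0.3984 0.0206 0.0635] yaw -5.14 tilt 0.57 open 13.5 F [ 0.4  0.2 -1.4] M [0.01 0.14 0.01] q [-0.13  0.26 -0.8   0.5   0.    1.53]
tool d now mm [-107.7   26.2   13.7] roll -0.034 after roll -108.5 22.7
```

Emit:
drive_tool:
  deltas:
    - {"fingers": 0,"x": -12,"y": 3,"z": 2,"roll": -0.03}
    - {"fingers": 0,"x": -20,"y": 4,"z": 2,"roll": 0}
    - {"fingers": 0,"x": -20,"y": 4,"z": 2,"roll": 0}
    - {"fingers": 0,"x": -20,"y": 4,"z": 3,"roll": 0}
    - {"fingers": 0,"x": -18,"y": 4,"z": 3,"roll": 0}
    - {"fingers": 0,"x": -12,"y": 3,"z": 3,"roll": 0}
    - {"fingers": 0,"x": -5,"y": 1,"z": 0,"roll": 0}
    - {"fingers": 0,"x": 0,"y": 0,"z": 0,"roll": 0}

```text
time_s: 7.05
position: [0.4162, -0.0912, 0.0476]
eef_rot: [0.73, 0.683, 0.004, 0.003]
wrist_force: [-0.5, 0.4, -1.7]
opening: 0.157
```

```bash
python3 -c "
from h import *
go(.415,-.089,.045,-3.2)
f=robot.grab_frame('side');cv2.imwrite('pics/s3.png',f['image'])
f=robot.grab_frame('scene');cv2.imwrite('pics/c3.png',f['image'])"
```

```text
t 7.05 pos [ 0.4162 -0.0912  0.0476] yaw -3.78 tilt 0.57 open 13.4 F [-0.5  0.4 -1.7] M [0.   0.2  0.05] q [-0.39  0.33 -0.75  0.48  0.    1.24]
tool d now mm [ 2.1 -1.3  2.6] roll -0.01 after roll 2.1 -1.3
```

View pics/s3.png

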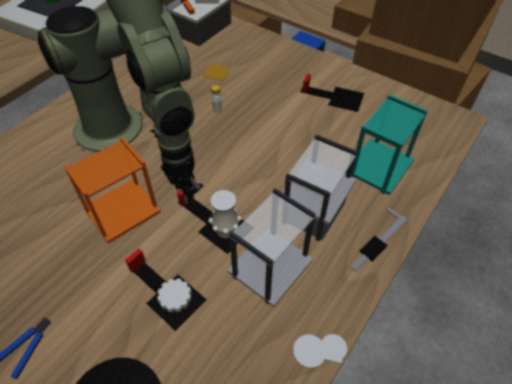

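View pics/c3.png

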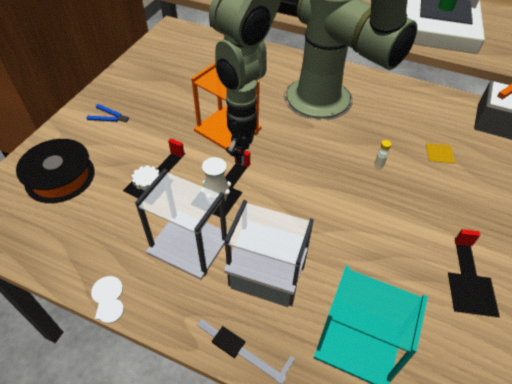

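Both views show the vase plate in front of the high bay, aligned and clear of the orange rack. Inserting.

Emit:
drive_tool:
  deltas:
    - {"fingers": 0,"x": 2,"y": 8,"z": 0,"roll": -0.01}
    - {"fingers": 0,"x": 0,"y": 14,"z": 0,"roll": 0}
    - {"fingers": 0,"x": 0,"y": 18,"z": 0,"roll": 0}
    - {"fingers": 0,"x": 0,"y": 18,"z": 0,"roll": 0}
    - {"fingers": 0,"x": 0,"y": 18,"z": 0,"roll": 0}
    - {"fingers": 0,"x": 0,"y": 18,"z": 0,"roll": 0}
    - {"fingers": 0,"x": 0,"y": 15,"z": 0,"roll": 0}
    - {"fingers": 0,"x": 0,"y": 8,"z": 0,"roll": 0}
    - {"fingers": 0,"x": 0,"y": 0,"z": 0,"roll": 0}

```text
time_s: 8.05
position: [0.5396, -0.0861, 0.0491]
eef_rot: [0.722, 0.692, 0.005, 0.002]
wrist_force: [-0.9, 0.3, -1.6]
opening: 0.155
```

```bash
python3 -c "
from h import *
go(.558,-.097,.035,-3.2)
f=robot.grab_frame('side');cv2.imwrite('pics/s4.png',cv2.resize(f['image'][130:310,150:390],None,fx=3,fy=3))
st=robot.read_state()
f=robot.grab_frame('wrist');cv2.imwrite('pics/w4.png',f['image'])
import pickle;pickle.dump((f,st),open('w4.pkl','wb'))"
```

```text
t 8.05 pos [ 0.5396 -0.0861  0.0491] yaw -2.41 tilt 0.62 open 13.2 F [-0.9  0.3 -1.6] M [-0.02  0.18  0.05] q [-0.3   0.5  -0.44  0.62  0.01  1.32]
tool d now mm [-10.2  18.7  14.3] roll 0.014 after roll -9.9 19.0
```

View pics/s4.png

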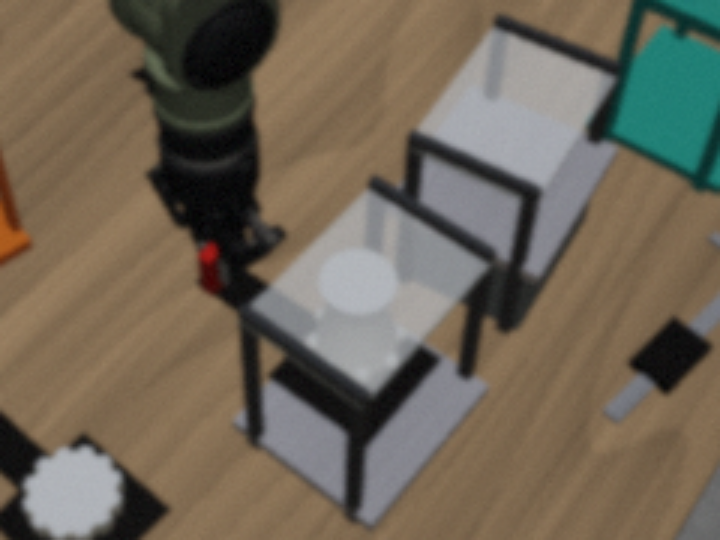

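View pics/w4.png

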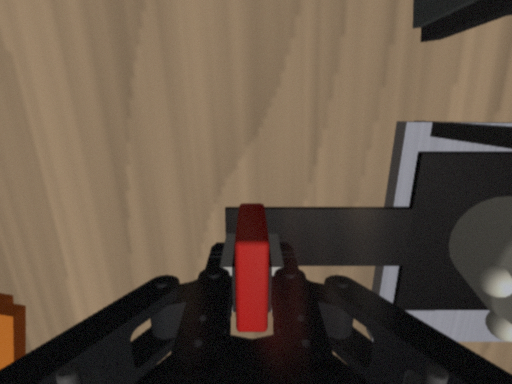

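```bash
python3 -c "
from h import *
import pickle
f,st=pickle.load(open('w4.pkl','rb'));im=f['image']
cv2.imwrite('pics/w4c.png',cv2.resize(im[110:350,352:512],None,fx=2.5,fy=2.5,interpolation=cv2.INTER_CUBIC))"
```

```text
(no output)
```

View pics/w4c.png

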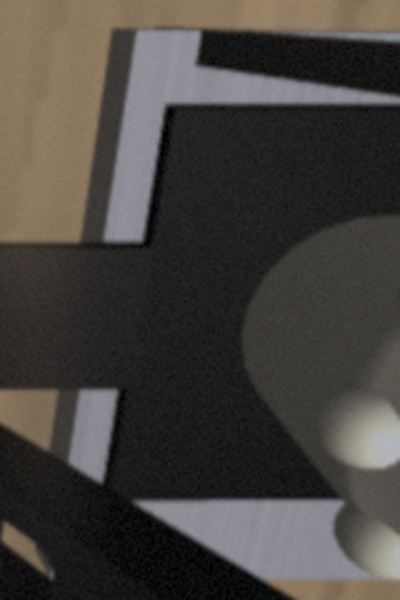

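```bash
python3 -c "
from h import *
import pickle
f,st=pickle.load(open('w4.pkl','rb'))
D=[onz(f,*p,.02,st)[:2] for p in [(406,122),(512,123),(379.2,296),(484,341)]]
P=[onz(f,*p,.038,st)[:2] for p in [(419.2,152),(394.4,308.8)]]
print(np.round(D,4).tolist(),np.round(P,4).tolist())
a=lambda v:np.degrees(np.arctan2(v[1],v[0]))
print('front edge dir',a(D[0]-D[2])-90,'side dir',a(D[1]-D[0]),'plate',a(P[0]-P[1])-90,np.linalg.norm(P[0]-P[1]))
th=np.radians(-3.2);X=np.array([np.cos(th),np.sin(th)]);Y=np.array([-X[1],X[0]])
print('deck y range',[d@Y for d in D],'front x',D[0]@X,D[2]@X,'plate y',P[0]@Y,P[1]@Y,'front',P[0]@X,P[1]@X)
yc=((D[0]+D[1])/2@Y+D[3]@Y)/2; print('deck centre',X*((D[0]@X+D[2]@X)/2+.07)+Y*yc)
"
```

```text
[[0.6314, -0.0247], [0.6932, -0.0279], [0.6257, -0.1417], [0.7061, -0.1842]] [[0.6307, -0.0394], [0.6272, -0.1381]]
front edge dir -2.8083408305976434 side dir -3.003865040925147 plate -2.033797350782905 0.09880216695474824
deck y range [np.float64(0.010589056347810264), np.float64(0.010800818642061397), np.float64(-0.10654275536231289), np.float64(-0.1444941697132109)] front x 0.6318139348784164 0.6326146302008157 plate y -0.0041324293593707154 -0.10291413072442304 front 0.6319285466483961 0.6339394346063802
deck centre [ 0.69738493 -0.10599396]
```

Emit:
drive_tool:
  deltas:
    - {"fingers": 0,"x": -6,"y": 8,"z": 2,"roll": 0.01}
    - {"fingers": 0,"x": -5,"y": 8,"z": 2,"roll": 0}
    - {"fingers": 0,"x": 0,"y": 3,"z": 2,"roll": 0}
    - {"fingers": 0,"x": 0,"y": 0,"z": 0,"roll": 0}

```text
time_s: 8.55
position: [0.5558, -0.0989, 0.0423]
eef_rot: [0.726, 0.688, 0.004, 0.001]
wrist_force: [-0.1, -0.0, -1.4]
opening: 0.158
```

```bash
python3 -c "
from h import *
go(.557,-.098,.035,-3.0)"
```

```text
t 8.55 pos [ 0.5558 -0.0989  0.0423] yaw -3.11 tilt 0.44 open 13.5 F [-0.1 -0.  -1.4] M [-0.01  0.16  0.03] q [-0.31  0.54 -0.39  0.63  0.01  1.32]
tool d now mm [0.9 1.2 7.3] roll -0.002 after roll 0.9 1.2
```

Emit:
drive_tool:
  deltas:
    - {"fingers": 0,"x": 0,"y": 1,"z": 3,"roll": 0}
    - {"fingers": 0,"x": 0,"y": 0,"z": 2,"roll": 0}
    - {"fingers": 0,"x": 0,"y": 0,"z": 2,"roll": 0}
    - {"fingers": 0,"x": 0,"y": 0,"z": 1,"roll": 0}
    - {"fingers": 0,"x": 0,"y": 0,"z": 0,"roll": 0}

```text
time_s: 9.05
position: [0.5564, -0.099, 0.0345]
eef_rot: [0.726, 0.687, 0.004, 0.001]
wrist_force: [-0.8, -0.1, -0.9]
opening: 0.157
```

```bash
python3 -c "
from h import *
go(.557,-.098,.035,-3.0)"
```

```text
t 9.05 pos [ 0.5564 -0.099   0.0345] yaw -3.14 tilt 0.43 open 13.4 F [-0.8 -0.1 -0.9] M [-0.05  0.11  0.05] q [-0.31  0.55 -0.4   0.61  0.01  1.32]
tool d now mm [ 1.1  0.5 -0.5] roll -0.002 after roll 1.1 0.5
```

Emit:
drive_tool:
  deltas:
    - {"fingers": 0,"x": 0,"y": 0,"z": 1,"roll": 0}
    - {"fingers": 0,"x": 0,"y": 0,"z": 1,"roll": 0}
    - {"fingers": 0,"x": 0,"y": 0,"z": 0,"roll": 0}

```text
time_s: 9.35
position: [0.5564, -0.0991, 0.0345]
eef_rot: [0.726, 0.688, 0.004, 0.001]
wrist_force: [-0.3, -0.3, -2.6]
opening: 0.158
```

```bash
python3 -c "
from h import *
go(.557,-.098,.035,-3.0)"
```

```text
t 9.35 pos [ 0.5564 -0.0991  0.0345] yaw -3.13 tilt 0.47 open 13.5 F [-0.3 -0.3 -2.6] M [ 0.    0.14 -0.  ] q [-0.31  0.55 -0.4   0.61  0.01  1.32]
tool d now mm [ 1.1  0.5 -0.5] roll -0.002 after roll 1.1 0.5
```

Emit:
drive_tool:
  deltas:
    - {"fingers": 0,"x": 0,"y": 0,"z": 2,"roll": 0}
    - {"fingers": 0,"x": 0,"y": 0,"z": 3,"roll": 0}

```text
time_s: 9.55
position: [0.556, -0.0991, 0.0327]
eef_rot: [0.726, 0.688, 0.004, 0.002]
wrist_force: [-16.2, 1.6, 34.2]
opening: 0.16
```

```bash
python3 -c "
from h import *
go(.557,-.098,.035,-3.0)"
```

```text
t 9.55 pos [ 0.556  -0.0991  0.0327] yaw -3.11 tilt 0.48 open 13.7 F [-16.2   1.6  34.2] M [0.37 1.16 0.09] q [-0.31  0.55 -0.4   0.61  0.    1.32]
tool d now mm [ 1.2  1.  -2.2] roll -0.002 after roll 1.2 0.9
```

Emit:
drive_tool:
  deltas:
    - {"fingers": 0,"x": 0,"y": 0,"z": -1,"roll": 0}
    - {"fingers": 0,"x": 0,"y": 0,"z": 0,"roll": 0}
    - {"fingers": 60,"x": 0,"y": 0,"z": 0,"roll": 0}
    - {"fingers": 60,"x": 0,"y": 0,"z": 0,"roll": 0}
    - {"fingers": 60,"x": 0,"y": 0,"z": 0,"roll": 0}
    - {"fingers": 60,"x": 0,"y": 0,"z": 0,"roll": 0}
    - {"fingers": 60,"x": 0,"y": 0,"z": 0,"roll": 0}

```text
time_s: 10.25
position: [0.5568, -0.0991, 0.0337]
eef_rot: [0.726, 0.688, 0.004, 0.003]
wrist_force: [-0.4, 0.1, 0.3]
opening: 0.706
```

```bash
python3 -c "
from h import *
go(.557,-.098,.035,-3.0)
f=robot.grab_frame('side');cv2.imwrite('pics/s5.png',cv2.resize(f['image'][130:310,150:390],None,fx=3,fy=3))
st=robot.read_state()
f=robot.grab_frame('wrist');cv2.imwrite('pics/w5.png',f['image'])
import pickle;pickle.dump((f,st),open('w5.pkl','wb'))"
```

```text
t 10.25 pos [ 0.5568 -0.0991  0.0337] yaw -3.1 tilt 0.59 open 60.3 F [-0.4  0.1  0.3] M [-0.02 -0.01  0.02] q [-0.31  0.55 -0.4   0.61  0.01  1.32]
tool d now mm [ 1.1  0.1 -1.3] roll -0.002 after roll 1.1 0.1
```

View pics/s5.png

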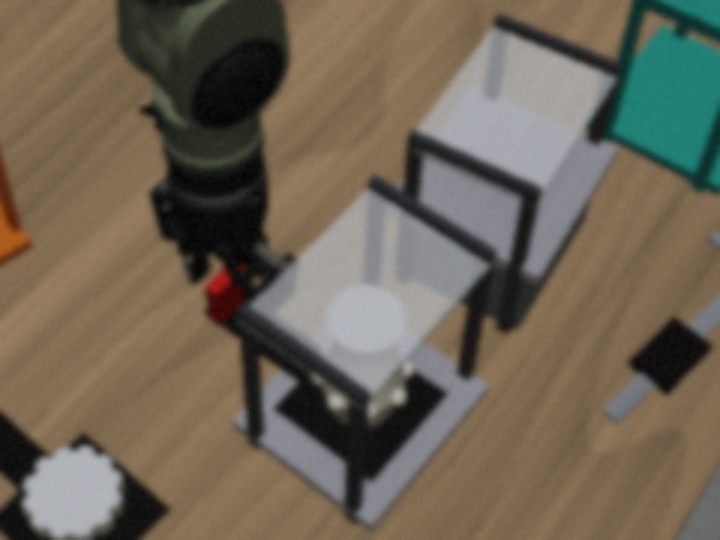

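View pics/w5.png

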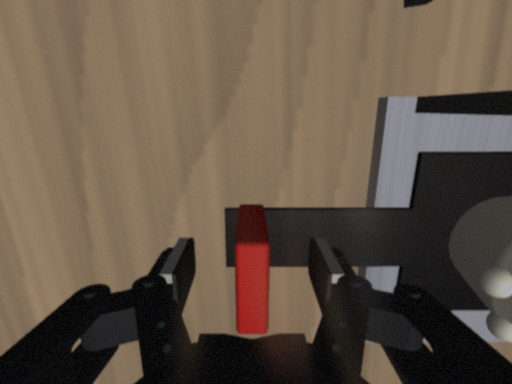

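The vase plate lies flat on the high deck, about centred and squared up. The wrist view shows even margins, with the grip free at (252,270). Next I'll retreat upward.

Emit:
drive_tool:
  deltas:
    - {"fingers": 60,"x": 0,"y": 0,"z": -12,"roll": 0}
    - {"fingers": 60,"x": 0,"y": 0,"z": -25,"roll": 0}
    - {"fingers": 60,"x": 0,"y": 0,"z": -30,"roll": 0}
    - {"fingers": 60,"x": 0,"y": -5,"z": -35,"roll": 0}
    - {"fingers": 60,"x": 0,"y": -10,"z": -35,"roll": 0}
    - {"fingers": 60,"x": 0,"y": -15,"z": -30,"roll": 0}
    - {"fingers": 60,"x": 0,"y": -15,"z": -15,"roll": 0}
    - {"fingers": 60,"x": 0,"y": 0,"z": 0,"roll": 0}

```text
time_s: 11.15
position: [0.5085, -0.097, 0.2279]
eef_rot: [0.726, 0.688, 0.005, 0.004]
wrist_force: [-0.1, -0.6, 0.5]
opening: 0.704
```

```bash
python3 -c "
from h import *
go(.440,-.28,.2,-5.2)
f=robot.grab_frame('scene');cv2.imwrite('pics/c6.png',f['image'])"
```

```text
t 11.15 pos [ 0.5085 -0.097   0.2279] yaw -3.08 tilt 0.7 open 60.1 F [-0.1 -0.6  0.5] M [-0.05  0.01 -0.  ] q [-0.33  0.26 -0.29  1.01  0.01  1.29]
tool d now mm [-186.5  -58.9   26.8] roll 0.037 after roll -188.5 -51.6
```

View pics/c6.png

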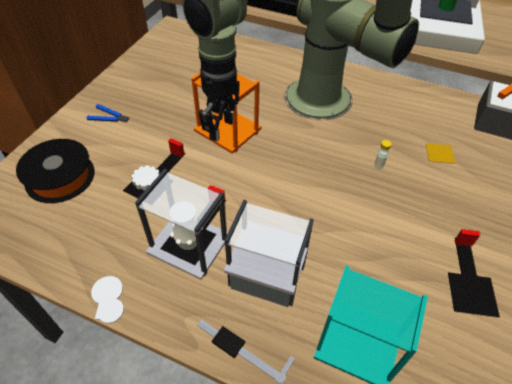

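Emit:
drive_tool:
  deltas:
    - {"fingers": 60,"x": -15,"y": -4,"z": 0,"roll": 0.03}
    - {"fingers": 60,"x": -28,"y": -9,"z": 4,"roll": 0}
    - {"fingers": 60,"x": -35,"y": -11,"z": 5,"roll": 0}
    - {"fingers": 60,"x": -35,"y": -11,"z": 5,"roll": 0}
    - {"fingers": 60,"x": -30,"y": -9,"z": 5,"roll": 0}
    - {"fingers": 60,"x": -20,"y": -5,"z": 5,"roll": 0}
    - {"fingers": 60,"x": -10,"y": -3,"z": 0,"roll": 0}
    - {"fingers": 60,"x": 0,"y": 0,"z": 0,"roll": 0}

```text
time_s: 12.0
position: [0.4441, -0.2702, 0.1948]
eef_rot: [0.735, 0.678, 0.006, 0.001]
wrist_force: [-0.1, -0.3, 0.2]
opening: 0.7
```

```bash
python3 -c "
from h import *
go(.433,-.2945,.1,-5.2)
st=robot.read_state()
f=robot.grab_frame('wrist');cv2.imwrite('pics/w7.png',f['image'])
import pickle;pickle.dump((f,st),open('w7.pkl','wb'))"
```

```text
t 12.0 pos [ 0.4441 -0.2702  0.1948] yaw -4.65 tilt 0.66 open 59.7 F [-0.1 -0.3  0.2] M [ 0.04  0.03 -0.02] q [-0.7   0.3  -0.33  0.94  0.01  0.96]
tool d now mm [-25.8 -10.   94.6] roll 0.01 after roll -25.2 -8.8
```

View pics/w7.png

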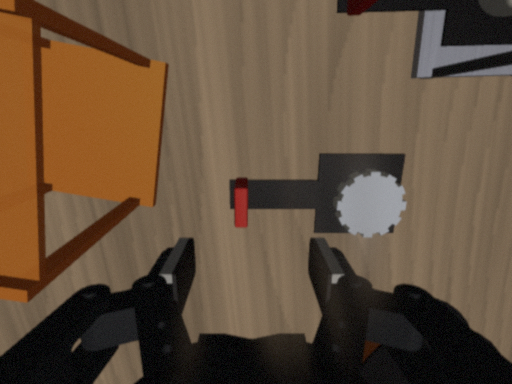

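```bash
python3 -c "
from h import *
import pickle
f,st=pickle.load(open('w7.pkl','rb'))
cv2.imwrite('pics/w7c.png',cv2.resize(f['image'][140:250,220:420],None,fx=4,fy=4,interpolation=cv2.INTER_CUBIC))
for uv,z in [((235,187),.054),((247,187),.054),((248,227),.054),((234,227),.054),((320,153),.004),((404,154),.004),((314,233),.004),((395,233),.004)]: print(uv,onz(f,*uv,z,st).round(4))
"
```

```text
(235, 187) [ 0.429  -0.2722  0.054 ]
(247, 187) [ 0.4411 -0.2732  0.054 ]
(248, 227) [ 0.4384 -0.3168  0.054 ]
(234, 227) [ 0.4237 -0.3156  0.054 ]
(320, 153) [ 0.5271 -0.2531  0.004 ]
(404, 154) [ 0.6243 -0.2624  0.004 ]
(314, 233) [ 0.5181 -0.3529  0.004 ]
(395, 233) [ 0.6197 -0.3617  0.004 ]
```

View pics/w7c.png

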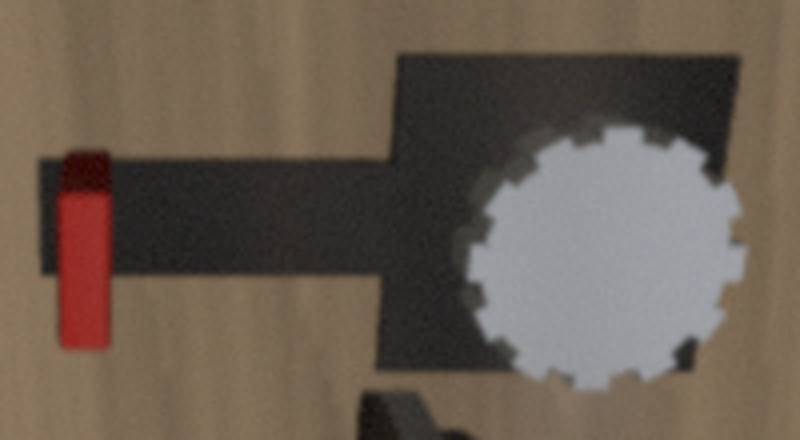

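The wrist view gives the bowl grip at (0.433, -0.2945) and yaw -5.2°, in agreement with the earlier views.

Emit:
drive_tool:
  deltas:
    - {"fingers": 60,"x": -13,"y": -5,"z": 5,"roll": 0.01}
    - {"fingers": 60,"x": -12,"y": -4,"z": 20,"roll": 0}
    - {"fingers": 60,"x": 0,"y": 0,"z": 25,"roll": 0}
    - {"fingers": 60,"x": 0,"y": 0,"z": 25,"roll": 0}
    - {"fingers": 60,"x": 0,"y": 0,"z": 25,"roll": 0}
    - {"fingers": 60,"x": 0,"y": 0,"z": 15,"roll": 0}
    - {"fingers": 60,"x": 0,"y": 0,"z": 0,"roll": 0}

```text
time_s: 12.75
position: [0.437, -0.2924, 0.0761]
eef_rot: [0.736, 0.677, 0.006, 0.003]
wrist_force: [0.0, 1.0, -0.8]
opening: 0.704
```

```bash
python3 -c "
from h import *
go(.433,-.2945,.013,-5.2)"
```

```text
t 12.75 pos [ 0.437  -0.2924  0.0761] yaw -4.79 tilt 0.78 open 60.1 F [ 0.   1.  -0.8] M [ 0.04 -0.02  0.01] q [-0.74  0.44 -0.47  0.65  0.01  0.92]
tool d now mm [-2.7 -4.6 63. ] roll 0.007 after roll -2.5 -3.8
```

Emit:
drive_tool:
  deltas:
    - {"fingers": 60,"x": -2,"y": -4,"z": 10,"roll": 0.01}
    - {"fingers": 60,"x": 0,"y": 0,"z": 18,"roll": 0}
    - {"fingers": 60,"x": 0,"y": 0,"z": 18,"roll": 0}
    - {"fingers": 60,"x": 0,"y": 0,"z": 12,"roll": 0}
    - {"fingers": 60,"x": 0,"y": 0,"z": 0,"roll": 0}

```text
time_s: 13.25
position: [0.4353, -0.2955, 0.0182]
eef_rot: [0.739, 0.673, 0.006, 0.006]
wrist_force: [-0.9, -1.0, -0.4]
opening: 0.7
```

```bash
python3 -c "
from h import *
go(.433,-.2945,.013,-5.2)"
```

```text
t 13.25 pos [ 0.4353 -0.2955  0.0182] yaw -5.34 tilt 0.98 open 59.7 F [-0.9 -1.  -0.4] M [ 0.08  0.04 -0.01] q [-0.74  0.52 -0.53  0.51  0.01  0.92]
tool d now mm [ 0.7 -2.5  5.1] roll -0.002 after roll 0.7 -2.4
```

Emit:
drive_tool:
  deltas:
    - {"fingers": 60,"x": 1,"y": -3,"z": 4,"roll": 0}
    - {"fingers": 60,"x": 0,"y": 0,"z": 0,"roll": 0}
    - {"fingers": 0,"x": 0,"y": 0,"z": 0,"roll": 0}
    - {"fingers": 0,"x": 0,"y": 0,"z": 0,"roll": 0}
    - {"fingers": 0,"x": 0,"y": 0,"z": 0,"roll": 0}
    - {"fingers": 0,"x": 0,"y": 0,"z": 0,"roll": 0}
    - {"fingers": 0,"x": 0,"y": 0,"z": 0,"roll": 0}
    - {"fingers": 0,"x": 0,"y": 0,"z": 0,"roll": 0}

```text
time_s: 14.05
position: [0.4333, -0.2955, 0.0167]
eef_rot: [0.739, 0.673, 0.006, 0.008]
wrist_force: [-0.4, -0.1, -1.1]
opening: 0.154
```

```bash
python3 -c "
from h import *
go(.433,-.2945,.013,-5.2)"
```

```text
t 14.05 pos [ 0.4333 -0.2955  0.0167] yaw -5.35 tilt 1.13 open 13.2 F [-0.4 -0.1 -1.1] M [ 0.01  0.21 -0.  ] q [-0.75  0.52 -0.54  0.5   0.01  0.92]
tool d now mm [ 1.  -0.5  3.7] roll -0.003 after roll 1.0 -0.4
```

Emit:
drive_tool:
  deltas:
    - {"fingers": 0,"x": 0,"y": 0,"z": -8,"roll": 0}
    - {"fingers": 0,"x": 0,"y": 0,"z": -14,"roll": 0}
    - {"fingers": 0,"x": 0,"y": 0,"z": -20,"roll": 0}
    - {"fingers": 0,"x": 0,"y": -2,"z": -25,"roll": 0}
    - {"fingers": 0,"x": 0,"y": -4,"z": -25,"roll": 0}
    - {"fingers": 0,"x": 0,"y": -5,"z": -25,"roll": 0}
    - {"fingers": 0,"x": 0,"y": -5,"z": -20,"roll": 0}
    - {"fingers": 0,"x": 0,"y": -5,"z": -10,"roll": 0}
    - {"fingers": 0,"x": 0,"y": 0,"z": 0,"roll": 0}

```text
time_s: 14.95
position: [0.4073, -0.2914, 0.1706]
eef_rot: [0.739, 0.674, 0.005, 0.006]
wrist_force: [-0.0, -0.3, -0.7]
opening: 0.153
```

```bash
python3 -c "
from h import *
go(.41,.077,.17,4.8)
f=robot.grab_frame('side');cv2.imwrite('pics/s8.png',f['image'])"
```

```text
t 14.95 pos [ 0.4073 -0.2914  0.1706] yaw -5.31 tilt 0.94 open 13.0 F [-0.  -0.3 -0.7] M [ 0.01  0.25 -0.03] q [-0.77  0.28 -0.43  0.85  0.01  0.89]
tool d now mm [ 3.67e+02 -3.14e+01 -1.00e-01] roll -0.177 after roll 366.9 33.5
```

View pics/s8.png

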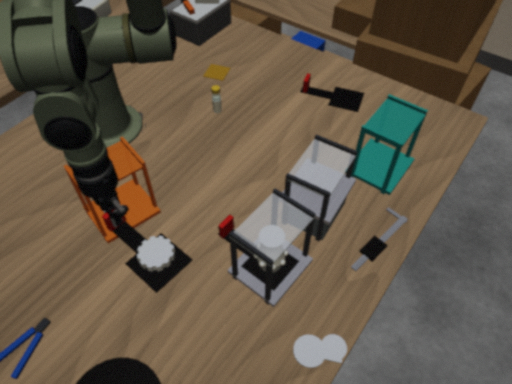

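The bowl plate is raised and level at about (157,252) in the side view. Sweeping to +y.

Emit:
drive_tool:
  deltas:
    - {"fingers": 0,"x": 12,"y": -1,"z": 0,"roll": -0.03}
    - {"fingers": 0,"x": 20,"y": -2,"z": 0,"roll": -0.03}
    - {"fingers": 0,"x": 28,"y": -2,"z": 0,"roll": -0.03}
    - {"fingers": 0,"x": 30,"y": -1,"z": 0,"roll": -0.03}
    - {"fingers": 0,"x": 30,"y": 0,"z": 0,"roll": -0.03}
    - {"fingers": 0,"x": 30,"y": 1,"z": 0,"roll": -0.02}
    - {"fingers": 0,"x": 30,"y": 2,"z": 0,"roll": 0}
    - {"fingers": 0,"x": 30,"y": 2,"z": 0,"roll": 0}
    - {"fingers": 0,"x": 30,"y": 2,"z": 0,"roll": 0}
    - {"fingers": 0,"x": 30,"y": 2,"z": 0,"roll": 0}
    - {"fingers": 0,"x": 20,"y": 2,"z": 0,"roll": 0}
    - {"fingers": 0,"x": 0,"y": 0,"z": 0,"roll": 0}

```text
time_s: 16.2
position: [0.3832, 0.0284, 0.159]
eef_rot: [0.667, 0.745, 0.004, -0.007]
wrist_force: [-0.4, 0.4, -1.6]
opening: 0.155
```

```bash
python3 -c "
from h import *
go(.41,.077,.17,4.8)"
```

```text
t 16.2 pos [0.3832 0.0284 0.159 ] yaw 6.26 tilt 0.95 open 13.2 F [-0.4  0.4 -1.6] M [-0.04  0.18 -0.  ] q [-0.13  0.1  -0.69  0.79  0.01  1.33]
tool d now mm [ 45.5  31.9 -10.4] roll 0.025 after roll 46.2 30.8
```

Emit:
drive_tool:
  deltas:
    - {"fingers": 0,"x": 14,"y": 8,"z": 4,"roll": 0.01}
    - {"fingers": 0,"x": 17,"y": 10,"z": 6,"roll": 0.01}
    - {"fingers": 0,"x": 14,"y": 8,"z": 6,"roll": 0}
    - {"fingers": 0,"x": 0,"y": 4,"z": 6,"roll": 0}
    - {"fingers": 0,"x": 0,"y": 0,"z": 5,"roll": 0}
    - {"fingers": 0,"x": 0,"y": 0,"z": 0,"roll": 0}

```text
time_s: 16.8
position: [0.4018, 0.08, 0.1277]
eef_rot: [0.672, 0.741, 0.0, -0.011]
wrist_force: [-0.6, 0.3, -1.2]
opening: 0.157
```

```bash
python3 -c "
from h import *
go(.416,.077,.13,4.8)
for n in ['side','scene']:
  f=robot.grab_frame(n);cv2.imwrite(f'pics/{n}9.png',f['image'])
st=robot.read_state()
f=robot.grab_frame('wrist');cv2.imwrite('pics/w9.png',f['image'])
import pickle;pickle.dump((f,st),open('w9.pkl','wb'))"
```

```text
t 16.8 pos [0.4018 0.08   0.1277] yaw 5.58 tilt 1.21 open 13.4 F [-0.6  0.3 -1.2] M [-0.04  0.16 -0.04] q [ 0.    0.19 -0.68  0.72  0.01  1.48]
tool d now mm [-4.4 13.8 -2.5] roll 0.014 after roll -4.2 13.9
```

View pics/side9.png

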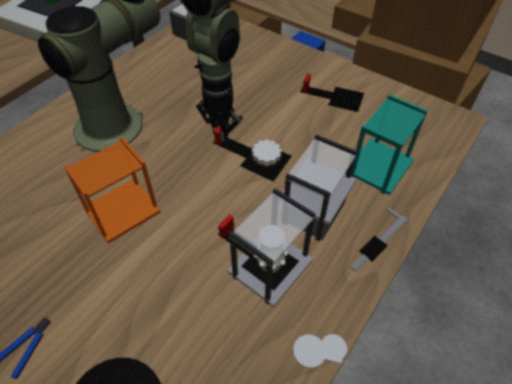

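View pics/w9.png

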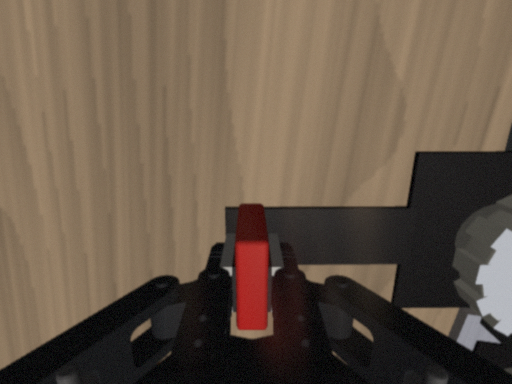

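Emit:
drive_tool:
  deltas:
    - {"fingers": 0,"x": -4,"y": 6,"z": -5,"roll": 0.01}
    - {"fingers": 0,"x": 0,"y": 12,"z": -3,"roll": 0}
    - {"fingers": 0,"x": 0,"y": 15,"z": 0,"roll": 0}
    - {"fingers": 0,"x": 0,"y": 15,"z": 0,"roll": 0}
    - {"fingers": 0,"x": 0,"y": 12,"z": 0,"roll": 0}
    - {"fingers": 0,"x": 0,"y": 5,"z": 0,"roll": 0}
    - {"fingers": 0,"x": 0,"y": 0,"z": 0,"roll": 0}

```text
time_s: 17.65
position: [0.4744, 0.0772, 0.1405]
eef_rot: [0.679, 0.734, 0.003, -0.007]
wrist_force: [-0.5, -0.9, -2.5]
opening: 0.156
```

```bash
python3 -c "
from h import *
go(.5555,.089,.13,4.8)
f=robot.grab_frame('side');cv2.imwrite('pics/s10.png',cv2.resize(f['image'][90:240,200:400],None,fx=4,fy=4))
st=robot.read_state()
f=robot.grab_frame('wrist');cv2.imwrite('pics/w10.png',f['image'])
import pickle;pickle.dump((f,st),open('w10.pkl','wb'))"
```

```text
t 17.65 pos [0.4744 0.0772 0.1405] yaw 4.5 tilt 0.86 open 13.3 F [-0.5 -0.9 -2.5] M [-0.03  0.19 -0.02] q [-0.    0.29 -0.5   0.79  0.01  1.49]
tool d now mm [ 5.2 81.8 10.1] roll -0.005 after roll 4.9 81.8
```

View pics/s10.png

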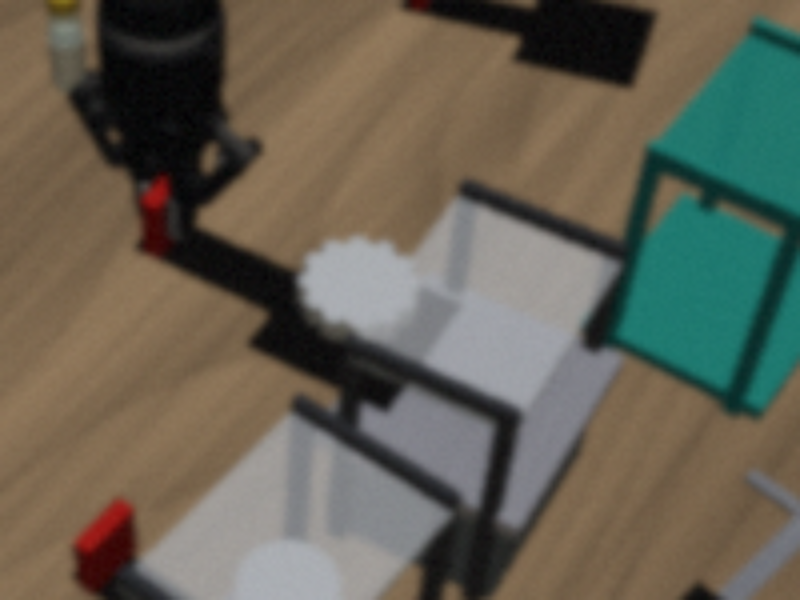

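View pics/w10.png

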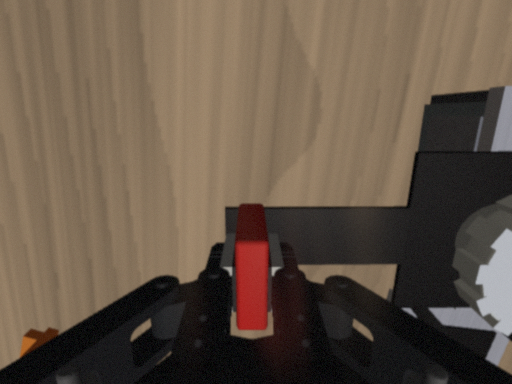

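Emit:
drive_tool:
  deltas:
    - {"fingers": 0,"x": 2,"y": 6,"z": 4,"roll": 0}
    - {"fingers": 0,"x": 2,"y": 12,"z": 2,"roll": 0}
    - {"fingers": 0,"x": 0,"y": 15,"z": 0,"roll": 0}
    - {"fingers": 0,"x": 0,"y": 12,"z": 0,"roll": 0}
    - {"fingers": 0,"x": 0,"y": 8,"z": 0,"roll": 0}
    - {"fingers": 0,"x": 0,"y": 0,"z": 0,"roll": 0}

```text
time_s: 18.35
position: [0.5281, 0.0869, 0.1326]
eef_rot: [0.679, 0.735, 0.002, -0.008]
wrist_force: [0.1, -1.3, -1.5]
opening: 0.16
```

```bash
python3 -c "
from h import *
go(.5555,.089,.13,4.8)
st=robot.read_state()
f=robot.grab_frame('wrist');cv2.imwrite('pics/w11.png',f['image'])
cv2.imwrite('pics/w11c.png',cv2.resize(f['image'][70:350,352:512],None,fx=2,fy=2,interpolation=cv2.INTER_CUBIC))
import pickle;pickle.dump((f,st),open('w11.pkl','wb'))"
```

```text
t 18.35 pos [0.5281 0.0869 0.1326] yaw 4.54 tilt 0.94 open 13.7 F [ 0.1 -1.3 -1.5] M [-0.05  0.19  0.04] q [ 0.02  0.39 -0.37  0.82  0.01  1.51]
tool d now mm [-0.1 27.5  2.4] roll -0.005 after roll -0.2 27.5
```

View pics/w11c.png

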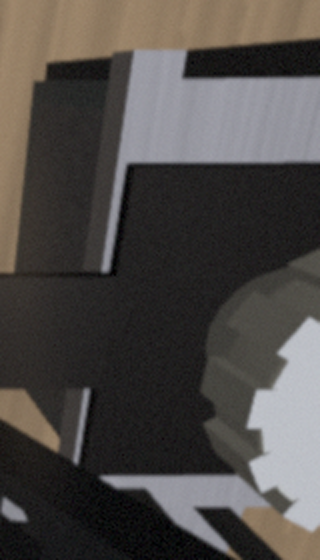

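```bash
python3 -c "
from h import *
import pickle
f,st=pickle.load(open('w11.pkl','rb'))
D=[onz(f,*p,.10,st)[:2] for p in [(418.5,96),(404.5,205),(391,300),(484.5,322)]]
P=[onz(f,*p,.12,st)[:2] for p in [(416,151.5),(393,307.5)]]
print(np.round(D,4).tolist(),np.round(P,4).tolist())
a=lambda v:np.degrees(np.arctan2(v[1],v[0]))
print('front edge yaw',a(D[0]-D[2])-90,'plate',a(P[0]-P[1])-90,np.linalg.norm(P[0]-P[1]))
th=np.radians(4.8);X=np.array([np.cos(th),np.sin(th)]);Y=np.array([-X[1],X[0]])
for n,A in(('D',D),('P',P)): print(n,[(round(float(d@X),4),round(float(d@Y),4)) for d in A])
c=np.array([.695,.101]);print(c@X,c@Y)
"
```

```text
[[0.6175, 0.174], [0.6242, 0.1086], [0.6304, 0.0387], [0.7009, 0.0263]] [[0.6122, 0.1444], [0.6208, 0.047]]
front edge yaw 5.462077343839127 plate 5.010645314222373 0.09773743847523002
D [(0.6299, 0.1217), (0.6311, 0.056), (0.6315, -0.0142), (0.7006, -0.0325)]
P [(0.6222, 0.0926), (0.6225, -0.0051)]
0.7010139993549693 0.04248967766824069
```

View pics/w11.png

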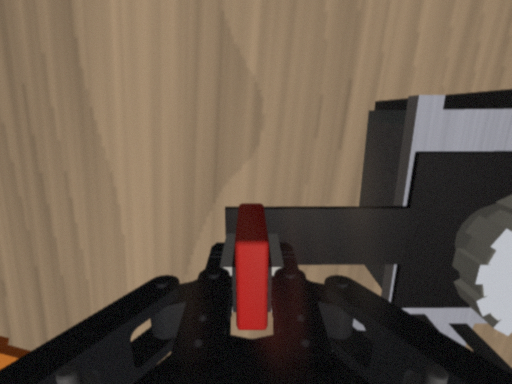

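Emit:
drive_tool:
  deltas:
    - {"fingers": 0,"x": 0,"y": 8,"z": 1,"roll": 0}
    - {"fingers": 0,"x": 0,"y": 10,"z": 1,"roll": 0}
    - {"fingers": 0,"x": 0,"y": 7,"z": 2,"roll": 0}
    - {"fingers": 0,"x": 0,"y": 3,"z": 2,"roll": 0}
    - {"fingers": 0,"x": 0,"y": 0,"z": 0,"roll": 0}

```text
time_s: 18.9
position: [0.5565, 0.0895, 0.1253]
eef_rot: [0.679, 0.735, 0.001, -0.009]
wrist_force: [0.0, 0.5, -2.0]
opening: 0.157
```

```bash
python3 -c "
from h import *
go(.5565,.089,.117,5)"
```

```text
t 18.9 pos [0.5565 0.0895 0.1253] yaw 4.54 tilt 1.01 open 13.4 F [ 0.   0.5 -2. ] M [0.01 0.2  0.01] q [ 0.02  0.45 -0.3   0.84  0.01  1.51]
tool d now mm [-0.6  0.1  8.3] roll -0.008 after roll -0.5 -0.0
```

Emit:
drive_tool:
  deltas:
    - {"fingers": 0,"x": 0,"y": 0,"z": 3,"roll": -0.01}
    - {"fingers": 0,"x": 0,"y": 0,"z": 3,"roll": 0}
    - {"fingers": 0,"x": 0,"y": 0,"z": 2,"roll": 0}
    - {"fingers": 0,"x": 0,"y": 0,"z": 0,"roll": 0}

```text
time_s: 19.3
position: [0.5562, 0.0897, 0.1182]
eef_rot: [0.674, 0.738, 0.002, -0.008]
wrist_force: [-1.9, 0.8, 3.6]
opening: 0.159
```

```bash
python3 -c "
from h import *
go(.5565,.089,.117,5)"
```

```text
t 19.3 pos [0.5562 0.0897 0.1182] yaw 5.19 tilt 0.96 open 13.6 F [-1.9  0.8  3.6] M [-0.16 -0.25 -0.01] q [ 0.02  0.46 -0.31  0.82  0.01  1.5 ]
tool d now mm [-0.8  0.2  1.2] roll 0.003 after roll -0.8 0.2
```

Emit:
drive_tool:
  deltas:
    - {"fingers": 0,"x": 0,"y": 0,"z": 2,"roll": 0}
    - {"fingers": 0,"x": 0,"y": 0,"z": 0,"roll": 0}

```text
time_s: 19.5
position: [0.5565, 0.0898, 0.1178]
eef_rot: [0.674, 0.738, 0.003, -0.007]
wrist_force: [-2.1, -0.0, 3.4]
opening: 0.159
```

```bash
python3 -c "
from h import *
go(.5565,.089,.117,5)"
```

```text
t 19.5 pos [0.5565 0.0898 0.1178] yaw 5.19 tilt 0.86 open 13.5 F [-2.1 -0.   3.4] M [-0.14 -0.13 -0.09] q [ 0.02  0.45 -0.31  0.81  0.01  1.5 ]
tool d now mm [-0.8 -0.1  0.8] roll 0.003 after roll -0.8 -0.1
```

Contact is light and the remaining gap is 1 mm or less. Releasing.

Emit:
drive_tool:
  deltas:
    - {"fingers": 60,"x": 0,"y": 0,"z": 0,"roll": 0}
    - {"fingers": 60,"x": 0,"y": 0,"z": 0,"roll": 0}
    - {"fingers": 60,"x": 0,"y": 0,"z": 0,"roll": 0}
    - {"fingers": 60,"x": 0,"y": 0,"z": 0,"roll": 0}
    - {"fingers": 60,"x": 0,"y": 0,"z": 0,"roll": 0}
    - {"fingers": 60,"x": 0,"y": 0,"z": -12,"roll": 0}
    - {"fingers": 60,"x": 0,"y": 0,"z": -25,"roll": 0}
    - {"fingers": 60,"x": 0,"y": 0,"z": -30,"roll": 0}
    - {"fingers": 60,"x": 0,"y": -10,"z": -30,"roll": 0}
    - {"fingers": 60,"x": 0,"y": -20,"z": -20,"roll": 0}
    - {"fingers": 60,"x": 0,"y": -20,"z": 0,"roll": 0}
    - {"fingers": 60,"x": 0,"y": 0,"z": 0,"roll": 0}

```text
time_s: 20.7
position: [0.5069, 0.0834, 0.2437]
eef_rot: [0.674, 0.738, 0.003, -0.006]
wrist_force: [0.1, -0.5, -0.4]
opening: 0.702
```

```bash
python3 -c "
from h import *
import pickle
go(.5565,.089,.117,5)
for n,(a,b,c,d) in [('side',(200,110,380,310)),('scene',(120,160,320,310))]:
  f=robot.grab_frame(n);pickle.dump(f,open(n+'F.pkl','wb'));z=3 if n=='side' else 4
  cv2.imwrite(f'pics/{n}F.png',cv2.resize(f['image'][b:d,a:c],None,fx=z,fy=z,interpolation=cv2.INTER_CUBIC))
st=robot.read_state();f=robot.grab_frame('wrist');cv2.imwrite('pics/wF.png',f['image']);pickle.dump((f,st),open('wF.pkl','wb'))"
```

```text
t 20.7 pos [0.5069 0.0834 0.2437] yaw 5.18 tilt 0.83 open 60.0 F [ 0.1 -0.5 -0.4] M [-0.04  0.04 -0.02] q [ 0.01  0.25 -0.26  1.06  0.01  1.49]
tool d now mm [ -0.6  50.4 126.5] roll 0.003 after roll 1.3 49.9
```

View pics/sideF.png

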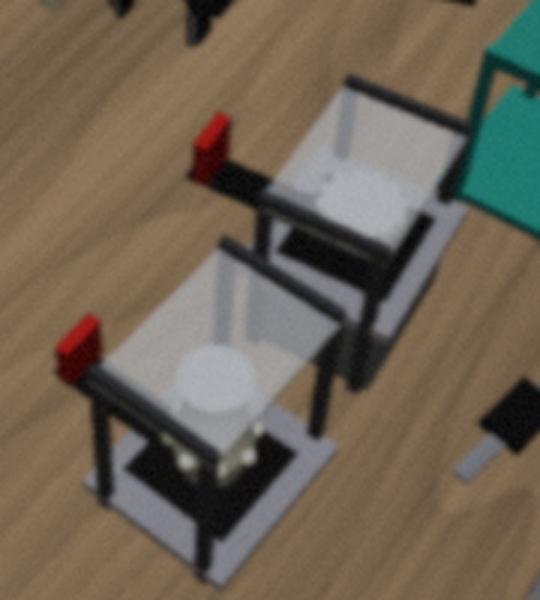

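View pics/sceneF.png

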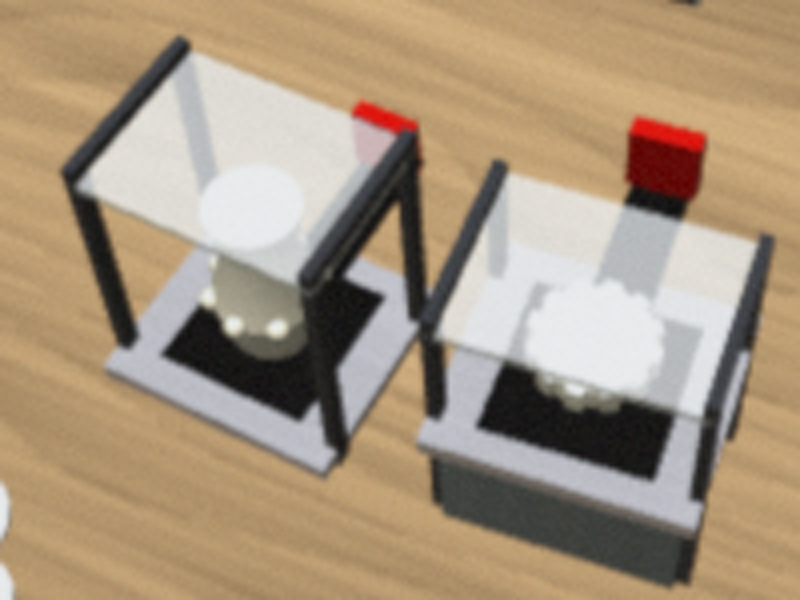

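View pics/wF.png

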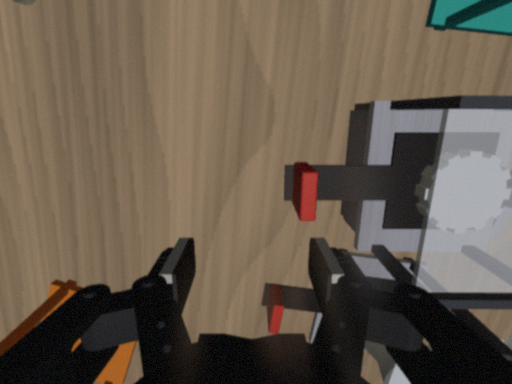

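```bash
python3 - <<'E'
from m import *
show('hi plate back edge',P('scene',0,.024,(163,354),(304,419)));show('hi deck back',P('scene',0,.02,(108,365),(328,472)))
show('lo plate back edge',P('scene',0,.104,(478,428),(656,479)));show('lo deck back',P('scene',0,.10,(420,441),(700,527)))
for n,b,d in[('side',255,100)]: pass
E
```

```text
hi plate back edge [[0.7439, -0.1562], [0.7482, -0.0566]] mean [ 0.7461 -0.1064]
   len 0.0996 ang 87.5
hi deck back [[0.7623, -0.1842], [0.7714, -0.0285]] mean [ 0.7668 -0.1064]
   len 0.156 ang 86.7
lo plate back edge [[0.752, 0.0601], [0.7411, 0.1585]] mean [0.7466 0.1093]
   len 0.099 ang 96.3
lo deck back [[0.7699, 0.0341], [0.7554, 0.1889]] mean [0.7626 0.1115]
   len 0.1555 ang 95.3
```

Both plates are centred to within about 4 mm and squared to within about 1°. Handing in.

```bash
python3 -c "
from workcell import robot
print(robot.sign_off(), robot.read_state()['time_s'])"
```

```text
the job is handed in; nothing more can be done
the job is handed in; nothing more can be done
```

I shelved both plates and handed the job in at about 21 s on the robot's clock, well inside the 58 s limit. The tall vase went into the high bay first, then the short bowl into the low bay on the plinth. Both red grips face out in front, and the gripper is clear of everything.

- **Vase plate:** its back edge sits 21 mm in from the deck's edge, against 20 mm ideal. It is centred sideways to within 1 mm, and its yaw matches the deck to about 1°.
- **Bowl plate:** its back edge sits 16 mm in, so it may be up to 4 mm too deep. It is about 2 mm off-centre sideways, and its yaw matches to about 1°.
- **Flatness:** after release, both squares look flat on their decks in the scene and side views, and the bowl does in the wrist view too.
- **Measurements:** the cameras disagreed by up to 8 mm on the bay positions. I settled those with the wrist camera at each bay before lowering.
- **Force:** setting down the vase plate peaked at a reading of 34 N upward at the wrist, pushing the held plate onto the deck. I backed off before releasing. Setting down the bowl showed about 4 N.
- **Gripper tilt:** the gripper drifted up to about 1.2° from vertical. I could not correct this with the moves available.

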